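# Seat a donated battery pack in its charger

### The arm

A 7-joint arm with a two-finger parallel gripper is mounted at the origin on the work surface. World frame = base frame: x ahead of the robot, y to its left, z up, the work surface at z = 0. Lengths are in mm, angles in rad, forces in N, time in s.
With the tool pointing down it reaches from about 400 to 875 mm from the base axis. Payload 4.4 kg.
Tool frame: the origin (TCP) lies at the very end of the fingers, on their centre line; the grasp point (between the pads) lies 19 mm behind it; z points along the fingers, y is the line along which they close (so a half turn about z gives the same grasp; the last joint's range is limited). The gripper opens to 85 mm and grips with 20 to 120 N. Pads are 22 mm wide; open, the fingers measure 114 mm over their backs; the gripper's body (76 mm by 85 mm) begins 54 mm behind the grasp point. The pads swing forward as they close: fully open they stand 13 mm farther back than shut.
Start: joints at [1.163, 0.628, 0.038, 1.517, -0.027, 0.996, -0.02], TCP at [217.897, -612.404, 231.313] pointing down, gripper open.
Joint ranges: [-3.06, 3.06], [-0.37, 2.12], [-1.25, 1.32], [0.18, 2.47], [-1.1, 4.24], [0.23, 1.98], [-2.94, 2.94]. Speed limits (rad/s): [2.57, 2.57, 3.14, 3.14, 3.14, 3.14, 3.14].

### API

Orientations are given as [roll, pitch, yaw] about the fixed x, y, z axes, in that order (R = Rz(yaw) Ry(pitch) Rx(roll)).
In Python, from cell import read_state, get_image, camera_info, finish_job gives the robot as it stands.
- The arm moves only by the tool play_rows, never from a script. Its argument "deltas" is one flat list of numbers, 7 for each row, row after row: the shift along the tool's x, y, z in mm, then the turn, a rotation vector about the tool's x, y, z in rad, then the opening, from 0 (shut) to 1 (fully open). In form: [dx, dy, dz, ax, ay, az, grip, dx, dy, dz, ax, ay, az, grip, ...]. A call has 1 to 10 rows; each row is the pose to reach, as a shift and turn from the pose commanded when the call began, along the tool's axes at that moment; what a row does not reach only later rows make up. A row lasts 1/8 s, in which the tool goes at most 62.5 mm and 10.7 degrees, less where a joint would pass 70% of its speed; a pose out of reach is approached as far as the arm can. A call with a gripper value outside its range is refused whole. The fingers move at their own pace and stop on an object; the grip force is fixed at half the most. Time passes only in rows, so rows that repeat a pose let the fingers close. It gives the time, the measured TCP pose, the force, the opening and the grip force at its end, in the units of the state.
- read_state(): the state, without advancing time (a new reading comes with each control period).
- get_image(name): name is "scene" or "side" or "wrist"; returns the picture (400x640x3 uint8, red, green, blue); there is no depth.
- camera_info(name): a dict with "fx", "fy", "cx", "cy" (pixels), "T" (4x4, takes a point from camera to world coordinates). Camera axes: x right, y down, z forward; pixel columns grow to the right and rows downward; lengths in mm; the calibration is good to about 2 mm. A picture is of the moment at which its call begins: read the wrist's pose just before it. camera_info takes no time and is no camera call; for the wrist camera it gives the pose at the moment of the call.
- finish_job(): hands the job in; it is judged then, once.
The state is a dict: "clock": time; "qpos": joint angles; "qd": joint speeds; "tau": joint torques, N m; "eef_pos": TCP position; "tool_rot": TCP orientation; "force": force on the tool from outside, world axes, zero at the start; "torque": the same for the moment, N m; "width": finger opening in mm; "gripper_force": force on a finger pad.
Only numpy, scipy, OpenCV 4.12 (cv2) and the standard library are available. Lean on these libraries where they do the work, as an engineer would, in place of code of your own. Each camera call takes 0.05 s, during which the arm holds its last target. There are 200 camera calls.

### The job

We are checking donated tools before the sale. Pick up the tall battery pack, put it into the well of the charger dock with its notched side towards the dock's steel ball, and press it down past the ball until it clicks and is fully home. Finish with a firm press of about 20 N on the bottom so that the contacts seat, but never push the dock with more than 35 N; then let go. Leave the other things on the table where they are.

Things in the scene. Friction and masses are not known exactly. Their poses are not given: they have to be found in the camera images.
- pack: The tall battery pack: grey plastic block 60 (x) x 38 (y) x 120 (z) mm, 0.25 to 0.5 kg, standing on its foot. Origin: centre of the foot; z up. Its +x face alone has a notch, across its whole width, 17 to 35 mm above the foot, 6 mm deep. The +x edge of the foot is bevelled (4 mm in, 5 mm up), the others are sharp. Grip it across y (38 mm) on the ribbed upper 40 mm.
- dock: The charger dock, fixed, grey plastic. Origin: table height, below the middle of its well; z up; a seated pack has the dock's x and y directions. Well 62.4 (x) x 40.4 (y) mm inside, walls 14 mm. A sprung steel ball sticks out of the well's +x wall, with a boxy spring barrel outside that wall. 40 mm high electronics box on the -y side, reaching 92 mm out. Base plate 150 x 150 x 6 mm.
- dock_rim (a point): Centre of the well's mouth, 80 mm above the table; its top 5 mm is bevelled at 45 degrees. The well's hard bottom plate lies anywhere from 46 to 70 mm below this (reset every time, not measured); the ball always sits 26 mm above the plate, so it springs into the pack's notch as the foot reaches the plate. The seating press is about 20 N (over 16 N on the dock, the pack's weight included); the dock breaks over 35 N.
- ball (a joint): How far the ball is pushed back into the wall, in m: 0 fully out (empty well, or sprung into the notch), about 0.003 while a flat side of the pack slides over it. Ball radius 10 mm, sticking out 5.5 mm. The pack's foot meets it 30 mm before the plate; getting over it takes roughly 10 to 20 N for 5 mm, then the pack slides lightly; in the last 8 mm the ball draws it in and the plate stops it.
- squat_pack: A different, squat battery pack that stays where it is: black body 84 x 54 x 46 mm with a 60 x 36 mm grey step on top, 66 mm high in all. Origin: centre of its underside.
- mug: White mug, 76 mm across, 85 mm high, handle at its +y. Origin: centre of its underside.
- pewter: Plain metal cup, 68 mm across, 70 mm high. Origin: centre of its underside.
- jar: Glass jar with metal cap, 68 mm across, 90 mm high. Origin: centre of its underside.
- hitch: Steel tow-hitch mount lying flat, 175 mm long in x, 50 mm wide, with a 44 mm ball whose top is 77 mm high at its -x end. Origin on its underside.
- frame: Wooden picture frame lying flat, 120 x 160 mm, 18 mm high. Origin: centre of its underside.
- pot: Clay pot, 100 mm across, 110 mm high. Origin: centre of its underside.
Not all that is in view belongs to the job. What is shaped like the pack but orange or yellow is not meant.

How it is judged (in metres and radians):
On the way, in this order (a step that is already met when the one before it is completed fails the run):
1. the tall pack is lifted clear of the table (height (world z) of pack above 0.05 m), for 0.1 s.
2. the pack stands in the well, notch to the ball, with its side pressing the ball back (horizontal distance between pack and dock below 0.004 m and angle between pack's own z axis and vertical below 0.06 rad and angle between the x axis of pack and the x axis of dock, either way round below 0.08 rad and value of joint ball above 0.0015 m and z of pack in the frame of dock below 0.066 m), for 0.05 s.
3. clicked in, with the ball in the notch, the pack is pressed firmly (over 16 N) on the bottom of the dock (horizontal distance between pack and dock below 0.004 m and angle between pack's own z axis and vertical below 0.06 rad and angle between the x axis of pack and the x axis of dock, either way round below 0.08 rad and value of joint ball below 0.001 m and z of pack in the frame of dock below 0.0355 m and contact force between pack and dock above 16 N), for 0.1 s.
At the end, for the whole second after the job is handed in: The tall pack stands in the dock's well, released and at rest, within 4 mm of the well's axis, within 0.06 rad of upright and 0.08 rad of the dock's yaw, its foot less than 35.5 mm above the table, and the ball sprung out into the notch (pushed back less than 1 mm) (horizontal distance between pack and dock below 0.004 m and angle between pack's own z axis and vertical below 0.06 rad and angle between the x axis of pack and the x axis of dock, either way round below 0.08 rad and value of joint ball below 0.001 m and z of pack in the frame of dock below 0.0355 m and linear speed of pack below 0.02 m/s); the robot touches nothing.
It fails at once if the pack is pressed against the dock with more than 35 N (contact force between pack and dock above 35 N).
It fails at once if another thing on the table (squat pack, mug, cup, jar, hitch mount, frame or pot) is moved more than 20 mm (distance of any of squat_pack, mug, pewter, jar, hitch, frame, pot from where it was at the start of the episode above 0.02 m).
It also fails if it takes over 70 s, if anything falls off the work surface, if the arm or the gripper's body presses on something with over 40 N, if the wrist force passes 120 N, or if a joint passes its speed limit or range.

## Working session

There is one attempt and no reset: what is moved stays moved. The work goes in short steps, Python scripts to look and compute and a tool call to move; the robot and the scene stay as the last step left them, time stands still between calls to the robot, and variables do not carry over. Pictures are saved under pics/ and viewed, at most 10 in all, crops included, and the job is handed in when it is done.

Besides the shell and the picture viewer there is one more tool, called after "Request:" by a JSON object that holds its "op" and its "data". play_rows: Moves the arm, as the interface text tells. Its arguments: {"type":"object","properties":{"deltas":{"type":"array"}},"required":["deltas"]}

```bash
mkdir -p pics; ls; python3 - <<'E'
from cell import *
import cv2,numpy as np
np.set_printoptions(precision=4,suppress=True)
for n in ("scene","side","wrist"):
    i=camera_info(n); print(n,i["fx"],i["fy"],i["cx"],i["cy"]); print(np.array(i["T"]))
a=get_image("scene");b=get_image("side")
cv2.imwrite("pics/scene0.png",a[...,::-1]);cv2.imwrite("pics/side0.png",b[...,::-1])
print(read_state())
E
```

```text
pics
scene 448.30859670864163 448.30859670864163 323.1015683224066 204.40126280481755
[[   0.2964    0.6787   -0.6719 1510.9417]
 [   0.9549   -0.2243    0.1947 -333.3413]
 [  -0.0186   -0.6993   -0.7146 1078.0925]
 [   0.        0.        0.        1.    ]]
side 504.2320625334368 504.2320625334368 322.5823829092279 199.6196520596313
[[    0.9921    -0.0593     0.1109   442.6171]
 [   -0.1251    -0.5535     0.8234 -1079.1145]
 [    0.0126    -0.8307    -0.5566   778.4055]
 [    0.         0.         0.         1.    ]]
wrist 352.7421072789138 352.7421072789138 321.86408939914827 196.68972225238477
[[   0.3356   -0.9066   -0.256   282.8242]
 [  -0.942    -0.3236   -0.089  -589.4356]
 [  -0.0022    0.271    -0.9626  373.8725]
 [   0.        0.        0.        1.    ]]
{'clock': 0.1, 'qpos': array([ 1.1632,  0.6292,  0.0384,  1.5183, -0.027 ,  0.9963, -0.02  ]), 'qd': array([ 0.0003, -0.0024,  0.0002, -0.0029, -0.002 ,  0.001 ,  0.0008]), 'tau': array([  0.0027, -56.4539,   1.2307, -19.3975,   0.0114,   0.0054,
         0.    ]), 'eef_pos': array([ 217.73  , -611.859 ,  230.4906]), 'tool_rot': array([-3.1399,  0.    ,  0.3418]), 'force': array([-0.3477, -0.0638, -0.7069]), 'torque': array([-0.0126,  0.0507,  0.0184]), 'gripper_force': 0.0, 'width': 85.45963866240601}
```

View pics/scene0.png

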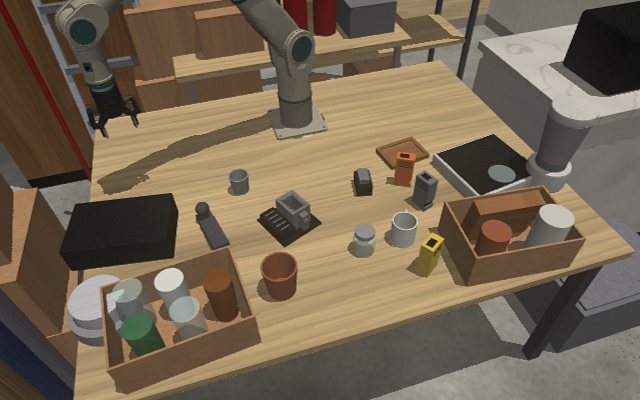

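View pics/side0.png

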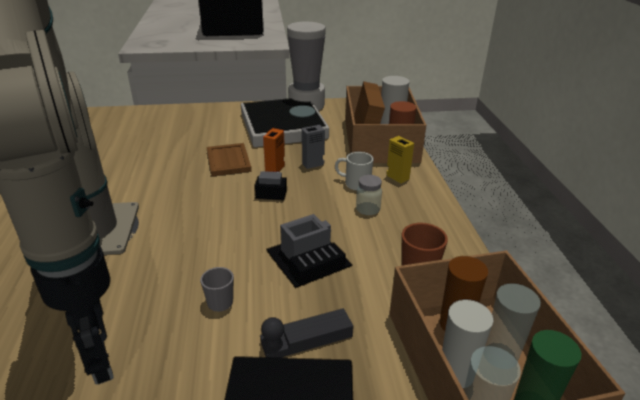

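The grey tall pack is at scene (425,188) / side (313,147). The orange one (404,168) and the yellow one (431,254) are decoys, and the black squat pack is at (363,181). The dock is at scene (292,212) / side (306,243). I'll confirm this in an enlarged crop.

```bash
cat > h.py <<'E'
from cell import *
import cv2,numpy as np
np.set_printoptions(precision=3,suppress=True)
def ray(n,u,v,z,I=None):
    i=I or camera_info(n);T=np.array(i["T"])
    d=T[:3,:3]@[(u-i["cx"])/i["fx"],(v-i["cy"])/i["fy"],1]
    return T[:3,3]+d*(z-T[2,3])/d[2]
def proj(n,P,I=None):
    i=I or camera_info(n);T=np.array(i["T"])
    c=(np.atleast_2d(P)-T[:3,3])@T[:3,:3]
    return np.c_[i["fx"]*c[:,0]/c[:,2]+i["cx"],i["fy"]*c[:,1]/c[:,2]+i["cy"]]
E
python3 - <<'E'
from h import *
a=cv2.imread("pics/scene0.png");b=cv2.imread("pics/side0.png")
def c(im,u,v,w,h,s): return cv2.resize(im[v:v+h,u:u+w],None,fx=s,fy=s,interpolation=cv2.INTER_CUBIC)
t=np.vstack([np.hstack([c(a,385,140,80,60,5),c(b,260,110,80,60,5)]),np.hstack([c(a,255,185,80,60,5),c(b,262,210,100,75,4)])])
cv2.imwrite("pics/crop0.png",t)
print(ray("scene",425,178,120),ray("side",313,131,120))
print(ray("scene",294,203,80),ray("side",306,230,80))
E
```

```text
[599.634 267.444 120.   ] [591.216 257.829 120.   ]
[ 537.931 -146.154   80.   ] [ 528.614 -165.442   80.   ]
```

View pics/crop0.png

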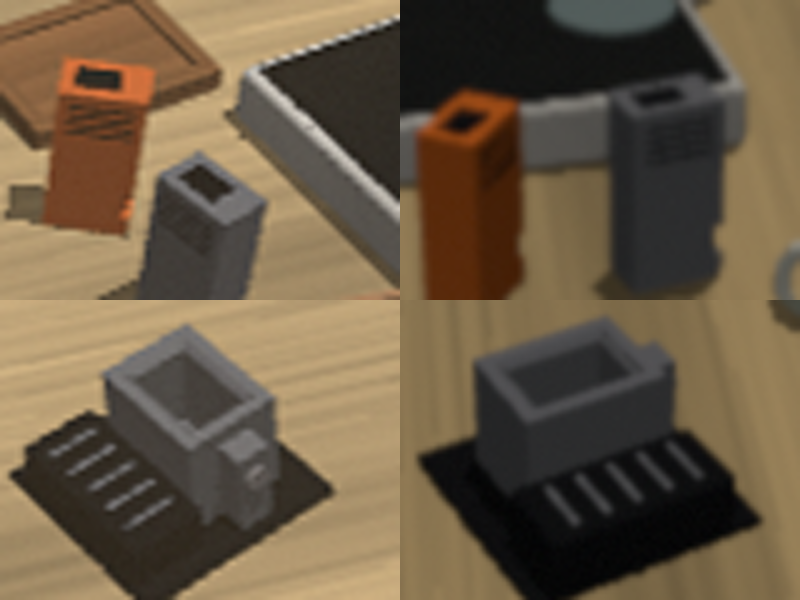

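```bash
python3 - <<'E'
from h import *
def q(n,pts,z,ox,oy,s,cx,cy):
    P=np.array([ray(n,ox+(u-cx)/s,oy+(v-cy)/s,z)[:2] for u,v in pts])
    print(n,P.mean(0)); 
    for k in range(4):
        e=P[(k+1)%4]-P[k]; print("  ",P[k],np.hypot(*e),np.arctan2(e[1],e[0]))
q("scene",[(157,182),(197,151),(267,203),(232,225)],120,385,140,5,0,0)
q("side",[(612,88),(695,75),(722,100),(635,118)],120,260,110,5,400,0)
q("scene",[(105,373),(185,323),(275,400),(195,445)],80,255,185,5,0,300)
q("side",[(475,365),(605,320),(672,368),(525,420)],80,262,210,4,400,300)
E
```

```text
scene [602.114 275.189]
   [584.267 245.112] 41.65569150557124 2.041831203083115
   [565.363 282.231] 61.542181101669 0.3207943214800944
   [623.766 301.637] 31.924423516634555 -1.2092285143707682
   [635.059 271.777] 57.365622927210474 -2.6581638619336645
side [593.343 270.964]
   [562.305 283.658] 52.92189134438537 0.24511869595818067
   [613.645 296.501] 37.32465282972329 -1.2485574934253323
   [625.465 261.097] 56.617337285654656 -2.8087460117971372
   [571.955 242.599] 42.17856496348226 1.8016398281729569
scene [ 532.074 -148.102]
   [ 505.447 -196.408] 65.89263059343986 2.015569605039026
   [ 477.097 -136.926] 92.27546115748986 0.4002960576970589
   [ 562.077 -100.967] 61.085662372169196 -1.2094181060642843
   [ 583.675 -158.108] 87.10068750066492 -2.686297341830982
side [ 526.324 -153.158]
   [ 472.235 -144.96 ] 87.15229044979858 0.4281736264724065
   [ 551.52  -108.774] 61.09866035471718 -0.9978131571027933
   [ 584.644 -160.114] 95.88912214372334 -2.726470975263727
   [ 496.899 -198.786] 59.20772682525857 2.0004581868588978
```

Request:
{"op": "play_rows", "data": {"deltas": [50,-37,-10,0,0,0,1,100,-73,-20,0,0,0,1,150,-110,-30,0,0,0,1,200,-147,-30,0,0,-0.04,1,250,-184,-30,0,0,-0.08,1,300,-221,-30,0,0,-0.08,1,350,-258,-30,0,0,-0.08,1,400,-295,-30,0,0,-0.08,1,447,-330,-30,0,0,-0.08,1,447,-330,-30,0,0,-0.08,1]}}

```text
clock: 1.35
eef_pos: [531.0, -145.4, 260.9]
tool_rot: [-3.139, -0.002, 0.432]
force: [-0.3, -1.0, -0.1]
width: 85.5
gripper_force: 0.0
```

```bash
python3 - <<'E'
from h import *
import pickle
s=read_state();I=camera_info("wrist");a=get_image("wrist")
pickle.dump(I,open("dockcam.pkl","wb"))
cv2.imwrite("pics/wdock.png",a[...,::-1]);print(s["eef_pos"],s["tool_rot"],s["qpos"],s["clock"])
E
```

```text
[ 531.017 -145.4    260.89 ] [-3.139 -0.002  0.432] [ 0.25   0.451 -0.045  1.76   0.02   0.93  -0.943] 1.35
```

View pics/wdock.png

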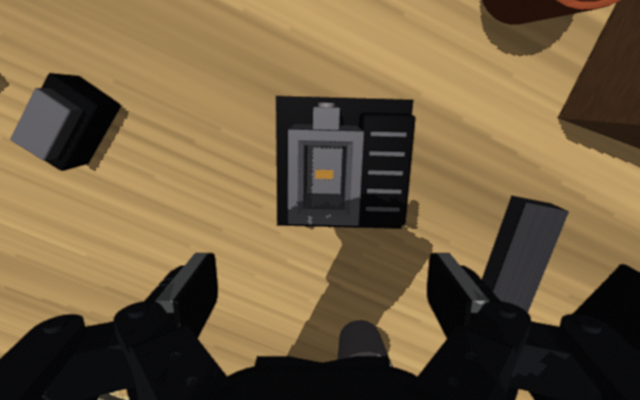

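The dock is seen at (326,176), barrel up (+x), with the electronics box on the right. The contact bar at (324,174) is the well's plate. I'll enlarge it for the rim corners.

```bash
python3 - <<'E'
import cv2
a=cv2.imread("pics/wdock.png")[90:235,270:420]
cv2.imwrite("pics/wdockc.png",cv2.resize(a,None,fx=4,fy=4,interpolation=cv2.INTER_CUBIC))
E
```

```text
(no output)
```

View pics/wdockc.png

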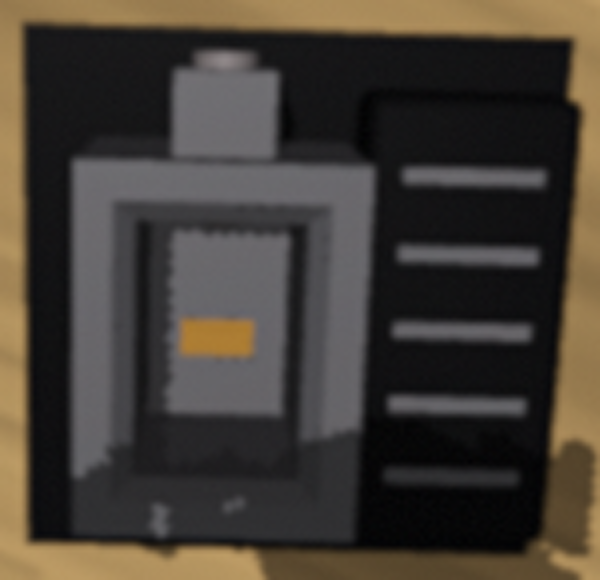

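```bash
cat >> h.py <<'E'
from scipy.optimize import least_squares
def fit(I,obj,pix,g):
    """pose x,y,yaw of object from points (object frame) and pixels"""
    obj=np.array(obj,float);pix=np.array(pix,float)
    def W(p):
        c,s=np.cos(p[2]),np.sin(p[2])
        return obj@np.array([[c,s,0],[-s,c,0],[0,0,1]])+[p[0],p[1],0]
    r=least_squares(lambda p:(proj("wrist",W(p),I)-pix).ravel(),g,x_scale=[1,1,.01])
    print(r.x,"res",r.fun)
    return r.x
E
python3 - <<'E'
from h import *
import pickle
I=pickle.load(open("dockcam.pkl","rb"))
f=lambda L:np.array(L)/4+[270,90]-.375
s=lambda a,b,z:[(a,b,z),(a,-b,z),(-a,-b,z),(-a,b,z)]
o=f([(72,158),(376,165),(357,543),(70,537)]);m=f([(112,203),(332,207),(319,498),(112,493)])
bp=f([(25,25),(573,38),(28,541)])
fit(I,s(45.2,34.2,80),o,[529,-151,.42])
fit(I,s(36.2,25.2,80),m,[529,-151,.42])
b=s(75,75,6);fit(I,[b[0],b[1],b[3]],bp,[529,-151,.42])
# plate: right/left/top edges -> depth
print(read_state()["eef_pos"],I["T"])
E
```

```text
[ 527.684 -149.444    0.408] res [ 0.262  0.298 -0.395  0.405 -0.788 -0.365  0.931 -0.52 ]
[ 528.226 -149.201    0.412] res [-0.032 -1.275  0.1   -1.136  0.086  1.256 -0.16   1.463]
[ 535.435 -168.016    0.406] res [-0.432 -0.419  0.436  0.047 -0.005  0.507]
[ 529.194 -149.059  260.82 ] [[   0.419   -0.874   -0.245  593.592]
 [  -0.908   -0.404   -0.11  -117.533]
 [  -0.003    0.269   -0.963  404.542]
 [   0.       0.       0.       1.   ]]
```

Request:
{"op": "play_rows", "data": {"deltas": [30,-45,0,0,0,0,1,60,-90,0,0,0,0,1,90,-135,0,0,0,0.06,1,119,-180,0,0,0,0.06,1,148,-225,0,0,0,0.06,1,177,-270,0,0,0,0.06,1,206,-315,0,0,0,0.06,1,236,-359,0,0,0,0.06,1,236,-359,0,0,0,0.06,1,236,-359,0,0,0,0.06,1]}}

```text
clock: 2.65
eef_pos: [597.1, 269.8, 260.7]
tool_rot: [3.139, 0.002, 0.359]
force: [0.8, -0.4, -0.6]
width: 85.3
gripper_force: 0.0
```

```bash
python3 - <<'E'
from h import *
import pickle
s=read_state();I=camera_info("wrist");a=get_image("wrist")
pickle.dump(I,open("packcam.pkl","wb"))
cv2.imwrite("pics/wpack.png",cv2.resize(a[60:310,170:500,::-1],None,fx=2.4,fy=2.4,interpolation=cv2.INTER_CUBIC));print(s["eef_pos"],s["tool_rot"],s["qpos"],s["clock"])
E
```

```text
[597.134 269.787 260.748] [3.139 0.002 0.359] [-0.435  0.61  -0.057  1.462  0.039  1.073 -1.712] 2.65
```

View pics/wpack.png

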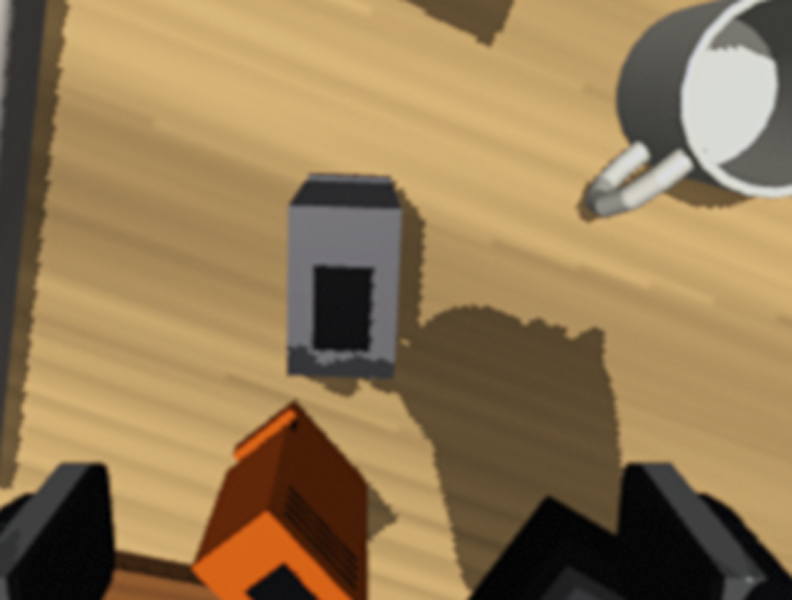

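```bash
python3 - <<'E'
from h import *
import pickle
I=pickle.load(open("packcam.pkl","rb"))
f=lambda L:(np.array(L)+.5)/2.4+[170,60]-.5
s=lambda a,b,z:[(a,b,z),(a,-b,z),(-a,-b,z),(-a,b,z)]
p=fit(I,s(30,19,120),f([(288,207),(402,208),(396,377),(288,375)]),[598,272,.36])
t=read_state();print(t["eef_pos"],t["tool_rot"])
c,sn=np.cos(p[2]),np.sin(p[2]);R=np.array([[c,sn],[-sn,c]])
for q,z in (((265,513),120),((295,402),0),((630,205),20),((235,455),20)):
    u=f([q])[0];print(q,R@(ray("wrist",*u,z,I)[:2]-p[:2]))
y=t["tool_rot"][2];d=p[:2]-t["eef_pos"][:2]
print("tool dx,dy",d@[np.cos(y),np.sin(y)],d@[np.sin(y),-np.cos(y)],"az",y-p[2])
E
```

```text
[595.749 276.429   0.338] res [ 0.034 -0.484 -0.228  0.102 -0.064  0.231  0.269  0.185]
[597.316 269.244 261.033] [3.139 0.001 0.358]
(265, 513) [-84.171  27.954]
(295, 402) [-85.655  26.149]
(630, 205) [  20.231 -127.258]
(235, 455) [-106.455   54.137]
tool dx,dy 1.0529968477482925 -7.27839697578219 az 0.01993126654301214
```

Request:
{"op": "play_rows", "data": {"deltas": [1,-7,40,0,0,0.02,1,1,-7,80,0,0,0.02,1,1,-7,120,0,0,0.02,1,1,-7,150,0,0,0.02,1,1,-7,170,0,0,0.02,1,1,-7,177,0,0,0.02,1,1,-7,177,0,0,0.02,1]}}

```text
clock: 3.58
eef_pos: [595.8, 279.0, 84.8]
tool_rot: [3.141, -0.001, 0.341]
force: [0.3, -0.1, -0.5]
width: 85.4
gripper_force: 0.0
```

Request:
{"op": "play_rows", "data": {"deltas": [0,0,0,0,0,0,0,0,0,0,0,0,0,0,0,0,0,0,0,0,0,0,0,0,0,0,0,0,0,0,0,0,0,0,0,0,0,0,0,0,0,0,0,0,0,0,0,0,0]}}

```text
clock: 4.45
eef_pos: [596.1, 279.2, 85.3]
tool_rot: [3.141, -0.002, 0.342]
force: [0.2, -1.1, 5.2]
width: 37.6
gripper_force: 60.5
```

```bash
python3 - <<'E'
from h import *
s=read_state();print(s)
E
```

```text
{'clock': 4.45, 'qpos': array([-0.453,  0.809, -0.047,  1.61 ,  0.053,  0.722, -1.755]), 'qd': array([ 0.001,  0.   ,  0.   ,  0.   , -0.001, -0.   ,  0.001]), 'tau': array([ -0.869, -57.164,  -0.731, -14.169,  -0.284,  -0.233,  -0.021]), 'eef_pos': array([596.098, 279.226,  85.281]), 'tool_rot': array([ 3.141, -0.002,  0.342]), 'force': array([ 0.196, -1.091,  5.182]), 'torque': array([-0.287,  0.014,  0.075]), 'gripper_force': 60.5496346950531, 'width': 37.55226218055752}
```

Request:
{"op": "play_rows", "data": {"deltas": [0,0,-20,0,0,0,0,0,0,-60,0,0,0,0,0,0,-110,0,0,0,0,0,0,-150,0,0,0,0,0,0,-150,0,0,0,0]}}

```text
clock: 5.08
eef_pos: [597.0, 280.7, 238.5]
tool_rot: [-3.14, -0.008, 0.342]
force: [0.7, 0.4, -2.9]
width: 37.1
gripper_force: 60.7
```

Request:
{"op": "play_rows", "data": {"deltas": [-12,22,0,0,0,0,0,-36,66,0,0,0,0,0,-63,116,0,0,0,-0.03,0,-90,166,0,0,0,-0.066,0,-117,216,0,0,0,-0.066,0,-144,266,0,0,0,-0.066,0,-171,316,0,0,0,-0.066,0,-192,354,0,0,0,-0.066,0,-203,374,0,0,0,-0.066,0,-206,381,0,0,0,-0.066,0]}}

```text
clock: 6.32
eef_pos: [527.2, -150.1, 232.9]
tool_rot: [-3.14, 0.003, 0.405]
force: [-0.2, 0.7, -3.2]
width: 37.5
gripper_force: 60.8
```

Request:
{"op": "play_rows", "data": {"deltas": [0,0,20,0,0,0,0,0,0,40,0,0,0,0,0,0,40,0,0,0,0,0,0,40,0,0,0,0]}}

```text
clock: 6.82
eef_pos: [529.3, -147.7, 194.5]
tool_rot: [-3.141, -0.0, 0.409]
force: [-0.3, -0.2, -2.9]
width: 37.2
gripper_force: 60.8
```

```bash
python3 - <<'E'
from h import *
import pickle
s=read_state();I=camera_info("wrist");a=get_image("wrist")
pickle.dump(I,open("incam.pkl","wb"));cv2.imwrite("pics/win_raw.png",a[...,::-1])
cv2.imwrite("pics/win.png",cv2.resize(a[100:400,170:480,::-1],None,fx=2,fy=2,interpolation=cv2.INTER_CUBIC));print(s)
E
```

```text
{'clock': 6.825, 'qpos': array([ 0.262,  0.53 , -0.061,  1.84 ,  0.043,  0.773, -0.983]), 'qd': array([ 0.007, -0.012,  0.007, -0.009,  0.002, -0.003,  0.001]), 'tau': array([ -0.038, -49.046,  -0.119, -16.562,   0.002,   0.065,  -0.002]), 'eef_pos': array([ 529.258, -147.723,  194.54 ]), 'tool_rot': array([-3.141, -0.   ,  0.409]), 'force': array([-0.316, -0.169, -2.877]), 'torque': array([-0.044, -0.005,  0.029]), 'gripper_force': 60.7936692237854, 'width': 37.175309857183315}
```

View pics/win.png

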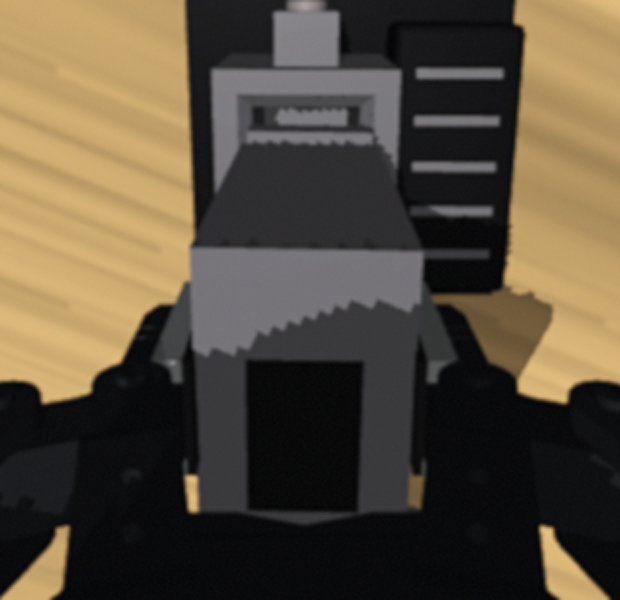

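```bash
python3 - <<'E'
from h import *
import pickle
I=pickle.load(open("incam.pkl","rb"))
f=lambda L:(np.array(L)+.5)/2+[170,100]-.5
F=109.2
a=fit(I,[(30,19,F+120),(30,-19,F+120),(30,19,F+17),(30,-19,F+17)],f([(192,247),(423,251),(247,132),(373,133)]),[528,-149,.41])
a2=fit(I,[(30,19,F+120),(30,-19,F+120)],f([(192,247),(423,251)]),[528,-149,.41])
d=fit(I,[(45.2,34.2,80),(45.2,-34.2,80),(36.2,25.2,80),(36.2,-25.2,80)],f([(212,69),(402,69),(237,95),(375,95)]),[528,-149,.41])
t=read_state();e=t["eef_pos"];y=t["tool_rot"][2];tx=np.array([np.cos(y),np.sin(y)]);ty=np.array([tx[1],-tx[0]])
print(e,y)
for q in(a,a2):
  for w in(d,np.array([527.9,-149.3,.408])):
    v=w[:2]-q[:2];print("move tool",v@tx,v@ty)
E
```

```text
[ 528.488 -148.991    0.394] res [ 0.595  0.225  0.996 -0.014 -1.176 -0.42  -1.78   0.067]
[ 528.389 -148.677    0.391] res [-0.203  0.005  0.203  0.014]
[ 527.769 -149.724    0.409] res [ 0.029  0.235 -0.506  0.31   0.267 -0.316  0.215 -0.26 ]
[ 529.507 -148.025  194.911] 0.40879529356553945
move tool -0.9511316468930238 0.38703753512479905
move tool -0.6622751255587931 0.05022889049803975
move tool -0.985330782841285 0.7138075468391912
move tool -0.6964742615070543 0.37699890221243193
```

Request:
{"op": "play_rows", "data": {"deltas": [-0.8,0.4,8,0,0,0,0,-0.8,0.4,16,0,0,0,0,-0.8,0.4,22,0,0,0,0,-0.8,0.4,24,0,0,0,0,-0.8,0.4,26,0,0,0,0,-0.8,0.4,28,0,0,0,0,-0.8,0.4,30,0,0,0,0]}}

```text
clock: 7.75
eef_pos: [528.4, -149.3, 164.4]
tool_rot: [3.141, -0.0, 0.408]
force: [0.0, 0.5, -3.9]
width: 37.5
gripper_force: 61.0
```

Request:
{"op": "play_rows", "data": {"deltas": [0,0,2,0,0,0,0,0,0,4,0,0,0,0,0,0,6,0,0,0,0]}}

```text
clock: 8.12
eef_pos: [528.6, -148.8, 159.7]
tool_rot: [-3.142, -0.001, 0.408]
force: [-4.6, 2.9, 20.4]
width: 37.2
gripper_force: 63.3
```

Request:
{"op": "play_rows", "data": {"deltas": [0,0,-4,0,0,0,0,-1,-1.5,-4,0,0,0,0,-1,-1.5,-4,0,0,0,0]}}

```text
clock: 8.5
eef_pos: [526.4, -148.2, 162.1]
tool_rot: [-3.141, 0.001, 0.408]
force: [0.7, -0.4, -2.5]
width: 37.2
gripper_force: 60.9
```

Request:
{"op": "play_rows", "data": {"deltas": [0,0,1,0,0,0,0,0,0,2,0,0,0,0,0,0,2.5,0,0,0,0,0,0,3,0,0,0,0,0,0,3,0,0,0,0]}}

```text
clock: 9.12
eef_pos: [527.0, -148.3, 159.3]
tool_rot: [3.141, -0.0, 0.408]
force: [1.1, 0.0, -3.3]
width: 37.2
gripper_force: 61.0
```

```bash
python3 -c "
from h import *
s=read_state();print(s['eef_pos'],s['tool_rot'],s['force'],s['torque'])"
```

```text
[ 526.995 -148.273  159.287] [ 3.141 -0.     0.408] [ 1.064  0.033 -3.323] [ 0.055 -0.219 -0.08 ]
```

Request:
{"op": "play_rows", "data": {"deltas": [0,0,0.5,0,0,0,0,0,0,1,0,0,0,0,0,0,1.5,0,0,0,0,0,0,2,0,0,0,0]}}

```text
clock: 9.62
eef_pos: [527.0, -148.3, 157.4]
tool_rot: [3.141, -0.0, 0.408]
force: [1.4, -0.1, -3.2]
width: 37.3
gripper_force: 61.0
```

```bash
python3 -c "
from h import *
s=read_state();print(s['eef_pos'],s['tool_rot'],s['force'],s['torque'])"
```

```text
[ 526.975 -148.266  157.371] [ 3.141 -0.     0.408] [ 1.432 -0.142 -3.229] [ 0.114 -0.307  0.057]
```

Request:
{"op": "play_rows", "data": {"deltas": [0.3,0,0.7,0,0,0,0,0.3,0,1.4,0,0,0,0,0.3,0,2.1,0,0,0,0,0.3,0,2.8,0,0,0,0,0.3,0,3.5,0,0,0,0]}}

```text
clock: 10.25
eef_pos: [527.1, -148.2, 153.8]
tool_rot: [3.142, -0.0, 0.408]
force: [0.5, -0.3, -2.3]
width: 37.4
gripper_force: 61.0
```

Request:
{"op": "play_rows", "data": {"deltas": [0,0,0.6,0,0,0,0,0,0,1.2,0,0,0,0,0,0,1.8,0,0,0,0,0,0,2.4,0,0,0,0,0,0,3.0,0,0,0,0]}}

```text
clock: 10.88
eef_pos: [527.1, -148.2, 150.8]
tool_rot: [3.142, -0.0, 0.408]
force: [0.7, 0.8, -2.9]
width: 37.4
gripper_force: 61.0
```

Request:
{"op": "play_rows", "data": {"deltas": [0,0,0.6,0,0,0,0,0,0,1.2,0,0,0,0,0,0,1.8,0,0,0,0,0,0,2.4,0,0,0,0,0,0,3.0,0,0,0,0]}}

```text
clock: 11.5
eef_pos: [527.1, -148.2, 147.8]
tool_rot: [3.142, -0.0, 0.408]
force: [0.9, 1.3, -1.8]
width: 37.2
gripper_force: 61.0
```

Request:
{"op": "play_rows", "data": {"deltas": [0,0,0.6,0,0,0,0,0,0,1.2,0,0,0,0,0,0,1.8,0,0,0,0,0,0,2.4,0,0,0,0,0,0,3.0,0,0,0,0]}}

```text
clock: 12.12
eef_pos: [527.1, -148.2, 144.8]
tool_rot: [3.142, -0.0, 0.408]
force: [1.6, 1.8, -2.7]
width: 37.6
gripper_force: 61.0
```

Request:
{"op": "play_rows", "data": {"deltas": [0.3,-0.2,0.6,0,0,0,0,0.3,-0.2,1.2,0,0,0,0,0.3,-0.2,1.8,0,0,0,0,0.3,-0.2,2.4,0,0,0,0,0.3,-0.2,3.0,0,0,0,0]}}

```text
clock: 12.75
eef_pos: [527.1, -147.9, 141.7]
tool_rot: [-3.141, 0.0, 0.408]
force: [0.3, -0.4, -2.8]
width: 37.3
gripper_force: 61.0
```

Request:
{"op": "play_rows", "data": {"deltas": [0,0,0.6,0,0,0,0,0,0,1.2,0,0,0,0,0,0,1.8,0,0,0,0,0,0,2.4,0,0,0,0,0,0,3.0,0,0,0,0]}}

```text
clock: 13.38
eef_pos: [527.1, -147.9, 138.8]
tool_rot: [-3.142, 0.0, 0.408]
force: [-0.0, 0.2, -3.7]
width: 37.4
gripper_force: 61.0
```

Request:
{"op": "play_rows", "data": {"deltas": [0,0,0.6,0,0,0,0,0,0,1.2,0,0,0,0,0,0,1.8,0,0,0,0,0,0,2.4,0,0,0,0,0,0,3.0,0,0,0,0]}}

```text
clock: 14.0
eef_pos: [527.2, -147.9, 135.8]
tool_rot: [-3.142, -0.0, 0.408]
force: [-0.2, 0.3, -3.0]
width: 37.1
gripper_force: 61.0
```

Request:
{"op": "play_rows", "data": {"deltas": [0,0,0.6,0,0,0,0,0,0,1.2,0,0,0,0,0,0,1.8,0,0,0,0,0,0,2.4,0,0,0,0]}}

```text
clock: 14.5
eef_pos: [527.3, -147.9, 133.4]
tool_rot: [3.142, -0.0, 0.408]
force: [-0.3, -0.4, -4.3]
width: 37.5
gripper_force: 61.0
```

Request:
{"op": "play_rows", "data": {"deltas": [0,0,0.6,0,0,0,0,0,0,1.2,0,0,0,0,0,0,1.8,0,0,0,0,0,0,2.4,0,0,0,0]}}

```text
clock: 15.0
eef_pos: [527.2, -148.0, 131.4]
tool_rot: [3.141, -0.0, 0.408]
force: [-2.5, 0.1, 3.6]
width: 37.4
gripper_force: 61.7
```

Request:
{"op": "play_rows", "data": {"deltas": [0,0,0.5,0,0,0,0,0,0,1,0,0,0,0,0,0,1.2,0,0,0,0]}}

```text
clock: 15.38
eef_pos: [527.2, -148.1, 131.0]
tool_rot: [3.141, -0.0, 0.408]
force: [-4.1, -0.5, 9.9]
width: 37.1
gripper_force: 62.3
```

Request:
{"op": "play_rows", "data": {"deltas": [0,0,0.5,0,0,0,0,0,0,0.8,0,0,0,0]}}

```text
clock: 15.62
eef_pos: [527.2, -148.2, 130.7]
tool_rot: [3.141, -0.0, 0.408]
force: [-5.0, 0.7, 15.0]
width: 37.3
gripper_force: 62.7
```

Request:
{"op": "play_rows", "data": {"deltas": [0,0,0.4,0,0,0,0,0,0,0.6,0,0,0,0]}}

```text
clock: 15.88
eef_pos: [527.2, -148.2, 130.5]
tool_rot: [3.141, -0.0, 0.408]
force: [-5.5, 0.5, 18.3]
width: 37.1
gripper_force: 63.1
```

```bash
python3 -c "
from h import *
s=read_state();print(s['eef_pos'],s['tool_rot'],s['force'],s['torque'])"
```

```text
[ 527.235 -148.202  130.542] [ 3.141 -0.     0.408] [-5.462  0.544 18.277] [0.281 1.255 0.09 ]
```

Request:
{"op": "play_rows", "data": {"deltas": [-0.5,0,0,0,0,0,0,-1,0,0,0,0,0,0]}}

```text
clock: 16.12
eef_pos: [527.1, -148.3, 130.6]
tool_rot: [3.14, -0.002, 0.408]
force: [-3.7, 2.0, 15.5]
width: 37.2
gripper_force: 63.0
```

```bash
python3 -c "
from h import *
s=read_state();print(s['eef_pos'],s['tool_rot'],s['force'],s['torque'])"
```

```text
[ 527.055 -148.252  130.578] [ 3.14  -0.002  0.408] [-3.706  1.954 15.453] [0.426 0.846 0.08 ]
```

Request:
{"op": "play_rows", "data": {"deltas": [0,0,0.4,0,0,0,0,0,0,0.6,0,0,0,0]}}

```text
clock: 16.38
eef_pos: [527.0, -148.3, 130.4]
tool_rot: [3.14, -0.002, 0.408]
force: [-5.5, 1.3, 21.4]
width: 37.2
gripper_force: 63.4
```

Request:
{"op": "play_rows", "data": {"deltas": [0,0,0.3,0,0,0,0,0,0,0.5,0,0,0,0]}}

```text
clock: 16.62
eef_pos: [527.1, -148.4, 130.2]
tool_rot: [3.14, -0.002, 0.408]
force: [-4.9, 1.4, 17.0]
width: 37.2
gripper_force: 62.6
```

Request:
{"op": "play_rows", "data": {"deltas": [0,0,0.3,0,0,0,0,0,0,0.5,0,0,0,0]}}

```text
clock: 16.88
eef_pos: [527.2, -148.5, 129.4]
tool_rot: [3.14, -0.002, 0.408]
force: [-5.2, 0.5, 20.3]
width: 37.4
gripper_force: 63.1
```

Request:
{"op": "play_rows", "data": {"deltas": [0,0,0.3,0,0,0,0,0,0,0.4,0,0,0,0]}}

```text
clock: 17.12
eef_pos: [527.2, -148.5, 128.8]
tool_rot: [3.14, -0.002, 0.408]
force: [-3.7, 0.9, 17.7]
width: 37.7
gripper_force: 62.8
```

Request:
{"op": "play_rows", "data": {"deltas": [0,0,0.4,0,0,0,0,0,0,0.6,0,0,0,0]}}

```text
clock: 17.38
eef_pos: [527.3, -148.5, 128.2]
tool_rot: [3.14, -0.002, 0.408]
force: [-3.6, -0.4, 16.9]
width: 37.1
gripper_force: 62.8
```

Request:
{"op": "play_rows", "data": {"deltas": [0,0,0.4,0,0,0,0,0,0,0.6,0,0,0,0]}}

```text
clock: 17.62
eef_pos: [527.3, -148.5, 127.4]
tool_rot: [3.14, -0.002, 0.408]
force: [-3.7, 0.5, 15.6]
width: 37.5
gripper_force: 62.5
```

Request:
{"op": "play_rows", "data": {"deltas": [0,0,0.4,0,0,0,0,0,0,0.6,0,0,0,0]}}

```text
clock: 17.88
eef_pos: [527.3, -148.5, 126.7]
tool_rot: [3.14, -0.002, 0.408]
force: [-2.6, 0.4, 14.0]
width: 37.3
gripper_force: 62.4
```

Request:
{"op": "play_rows", "data": {"deltas": [0,0,0.5,0,0,0,0,0,0,0.8,0,0,0,0]}}

```text
clock: 18.12
eef_pos: [527.3, -148.5, 125.7]
tool_rot: [3.14, -0.002, 0.408]
force: [-2.9, 0.1, 14.1]
width: 37.5
gripper_force: 62.3
```

Request:
{"op": "play_rows", "data": {"deltas": [0,0,0.5,0,0,0,0,0,0,0.8,0,0,0,0]}}

```text
clock: 18.38
eef_pos: [527.3, -148.4, 124.8]
tool_rot: [3.14, -0.002, 0.408]
force: [-2.4, -0.2, 12.7]
width: 37.3
gripper_force: 62.1
```

Request:
{"op": "play_rows", "data": {"deltas": [0,0,0.5,0,0,0,0,0,0,0.8,0,0,0,0]}}

```text
clock: 18.62
eef_pos: [527.4, -148.5, 123.9]
tool_rot: [3.14, -0.002, 0.408]
force: [-3.2, 0.6, 11.3]
width: 37.4
gripper_force: 62.0
```

Request:
{"op": "play_rows", "data": {"deltas": [0,0,0.5,0,0,0,0,0,0,1,0,0,0,0,0,0,1.5,0,0,0,0]}}

```text
clock: 19.0
eef_pos: [527.4, -148.4, 122.3]
tool_rot: [3.14, -0.002, 0.409]
force: [-2.0, 0.3, 10.7]
width: 37.2
gripper_force: 62.0
```

```bash
python3 - <<'E'
from h import *
import pickle
s=read_state();I=camera_info("wrist");a=get_image("wrist");b=get_image("side")
pickle.dump(I,open("mid.pkl","wb"))
A=cv2.resize(a[190:400,220:420,::-1],(400,420),interpolation=cv2.INTER_CUBIC)
B=cv2.resize(b[160:300,240:370,::-1],(390,420),interpolation=cv2.INTER_CUBIC)
cv2.imwrite("pics/mid.png",np.hstack([A,B]));print(s["eef_pos"],s["force"],s["torque"])
E
```

```text
[ 527.37  -148.433  122.312] [-1.985  0.298 10.743] [0.083 0.61  0.162]
```

View pics/mid.png

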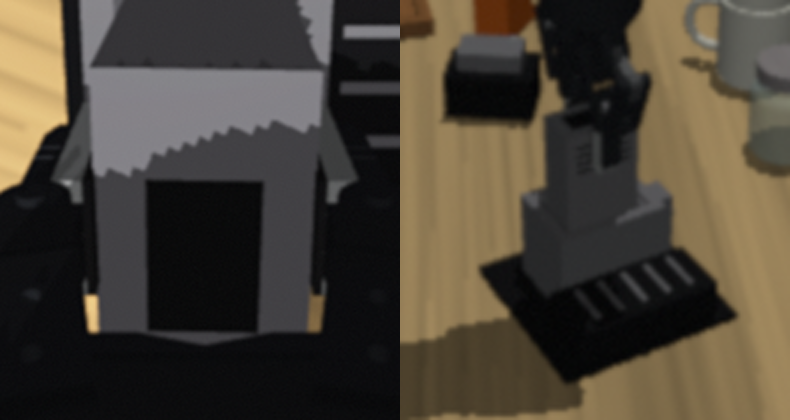

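Request:
{"op": "play_rows", "data": {"deltas": [0,0,0.6,0,0,0,0,0,0,1.2,0,0,0,0,0,0,1.8,0,0,0,0,0,0,2.4,0,0,0,0]}}

```text
clock: 19.6
eef_pos: [527.3, -148.4, 119.8]
tool_rot: [3.14, -0.002, 0.409]
force: [-3.3, 0.2, 11.6]
width: 37.5
gripper_force: 61.9
```

Request:
{"op": "play_rows", "data": {"deltas": [0,0,0.6,0,0,0,0,0,0,1.2,0,0,0,0,0,0,1.8,0,0,0,0,0,0,2.4,0,0,0,0]}}

```text
clock: 20.1
eef_pos: [527.3, -148.4, 117.4]
tool_rot: [3.14, -0.002, 0.409]
force: [-1.6, 0.9, 10.8]
width: 37.3
gripper_force: 61.9
```

Request:
{"op": "play_rows", "data": {"deltas": [0,0,0.6,0,0,0,0,0,0,1.2,0,0,0,0,0,0,1.8,0,0,0,0,0,0,2.4,0,0,0,0]}}

```text
clock: 20.6
eef_pos: [527.3, -148.4, 115.0]
tool_rot: [3.14, -0.002, 0.409]
force: [-2.9, 0.8, 10.7]
width: 37.2
gripper_force: 61.9
```

Request:
{"op": "play_rows", "data": {"deltas": [0,0,0.6,0,0,0,0,0,0,1.2,0,0,0,0,0,0,1.8,0,0,0,0]}}

```text
clock: 20.98
eef_pos: [527.3, -148.4, 113.2]
tool_rot: [3.14, -0.002, 0.409]
force: [-2.9, 0.6, 9.8]
width: 37.6
gripper_force: 62.0
```

Request:
{"op": "play_rows", "data": {"deltas": [0,0,0.5,0,0,0,0,0,0,1,0,0,0,0,0,0,1.5,0,0,0,0]}}

```text
clock: 21.35
eef_pos: [527.3, -148.4, 111.5]
tool_rot: [3.14, -0.002, 0.409]
force: [-1.6, 0.8, 7.8]
width: 37.4
gripper_force: 61.8
```

Request:
{"op": "play_rows", "data": {"deltas": [0,0,0.5,0,0,0,0,0,0,1,0,0,0,0]}}

```text
clock: 21.6
eef_pos: [527.3, -148.4, 110.3]
tool_rot: [3.14, -0.002, 0.409]
force: [-1.9, 0.7, 6.6]
width: 37.6
gripper_force: 61.6
```

Request:
{"op": "play_rows", "data": {"deltas": [0,0,0.4,0,0,0,0,0,0,0.8,0,0,0,0,0,0,1.2,0,0,0,0]}}

```text
clock: 21.98
eef_pos: [527.3, -148.4, 108.8]
tool_rot: [3.14, -0.002, 0.408]
force: [-1.3, 0.2, 4.4]
width: 37.4
gripper_force: 61.3
```

Request:
{"op": "play_rows", "data": {"deltas": [0,0,0.4,0,0,0,0,0,0,0.8,0,0,0,0,0,0,1.2,0,0,0,0]}}

```text
clock: 22.35
eef_pos: [527.2, -148.3, 107.0]
tool_rot: [3.141, -0.002, 0.408]
force: [1.4, 0.5, 2.8]
width: 37.1
gripper_force: 61.2
```

Request:
{"op": "play_rows", "data": {"deltas": [0,0,0.4,0,0,0,0,0,0,0.8,0,0,0,0,0,0,1.2,0,0,0,0]}}

```text
clock: 22.72
eef_pos: [526.9, -148.1, 105.5]
tool_rot: [3.141, -0.001, 0.408]
force: [3.3, 0.4, -1.3]
width: 37.1
gripper_force: 61.1
```

Request:
{"op": "play_rows", "data": {"deltas": [0.5,0,0.3,0,0,0,0,0.5,0,0.6,0,0,0,0,0.5,0,0.9,0,0,0,0]}}

```text
clock: 23.1
eef_pos: [526.9, -147.9, 104.7]
tool_rot: [-3.141, -0.0, 0.408]
force: [3.4, 0.3, -0.6]
width: 37.3
gripper_force: 61.2
```

Request:
{"op": "play_rows", "data": {"deltas": [0,0,0.3,0,0,0,0,0,0,0.6,0,0,0,0,0,0,0.9,0,0,0,0]}}

```text
clock: 23.48
eef_pos: [526.8, -147.9, 103.8]
tool_rot: [-3.141, -0.0, 0.408]
force: [2.6, 1.1, -0.6]
width: 37.3
gripper_force: 61.2
```

Request:
{"op": "play_rows", "data": {"deltas": [0.3,0,0.3,0,0,0,0,0.3,0,0.6,0,0,0,0]}}

```text
clock: 23.72
eef_pos: [526.9, -147.9, 103.5]
tool_rot: [-3.141, 0.0, 0.408]
force: [1.5, 1.1, 3.8]
width: 37.2
gripper_force: 61.8
```

Request:
{"op": "play_rows", "data": {"deltas": [0,0,0.3,0,0,0,0,0,0,0.6,0,0,0,0]}}

```text
clock: 23.98
eef_pos: [527.0, -148.0, 103.5]
tool_rot: [3.142, -0.0, 0.407]
force: [0.9, 2.5, 10.6]
width: 37.6
gripper_force: 62.3
```

Request:
{"op": "play_rows", "data": {"deltas": [0,0,0.3,0,0,0,0,0,0,0.6,0,0,0,0]}}

```text
clock: 24.22
eef_pos: [527.0, -148.0, 103.4]
tool_rot: [3.141, -0.0, 0.407]
force: [-0.5, 2.7, 15.4]
width: 37.6
gripper_force: 62.7
```

Request:
{"op": "play_rows", "data": {"deltas": [0,0,0.3,0,0,0,0,0,0,0.4,0,0,0,0,0,0,0.4,0,0,0,0,0,0,0.4,0,0,0,0]}}

```text
clock: 24.72
eef_pos: [527.0, -148.0, 103.4]
tool_rot: [3.141, -0.0, 0.407]
force: [-1.4, 2.1, 16.8]
width: 37.3
gripper_force: 62.9
```

```bash
python3 - <<'E'
from h import *
s=read_state();print(s["eef_pos"],s["force"],s["torque"])
a=get_image("wrist");b=get_image("side")
A=cv2.resize(a[190:400,220:420,::-1],(400,420),interpolation=cv2.INTER_CUBIC)
B=cv2.resize(b[160:300,240:370,::-1],(390,420),interpolation=cv2.INTER_CUBIC)
cv2.imwrite("pics/seat.png",np.hstack([A,B]))
E
```

```text
[ 527.014 -147.997  103.391] [-1.449  2.087 16.789] [0.965 0.356 0.005]
```

View pics/seat.png

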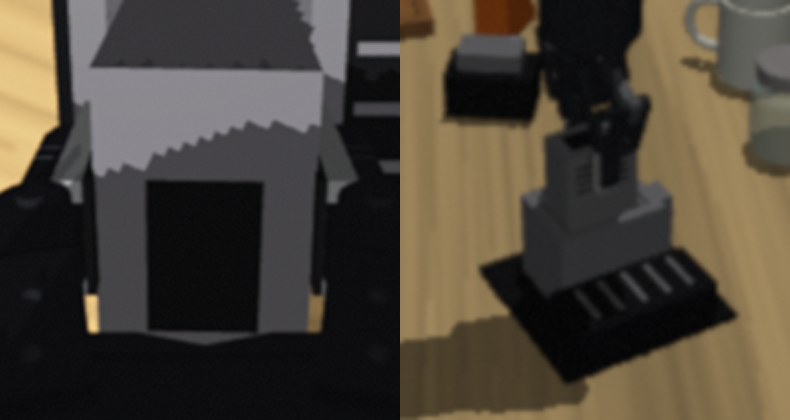

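The pack has sunk in fully and has not slipped in the grip: its top edge is still at row 67 of the wrist crop. The dock now carries about 20 N. I'll add a small margin, hold, then unload and release.

Request:
{"op": "play_rows", "data": {"deltas": [0,0,0.2,0,0,0,0,0,0,0.3,0,0,0,0,0,0,0.3,0,0,0,0,0,0,0.3,0,0,0,0]}}

```text
clock: 25.32
eef_pos: [527.1, -148.0, 103.4]
tool_rot: [3.141, -0.0, 0.407]
force: [-1.2, 2.1, 20.2]
width: 37.3
gripper_force: 63.1
```

Request:
{"op": "play_rows", "data": {"deltas": [0,0,-0.7,0,0,0,0,0,0,-1.4,0,0,0,0,0,0,-1.4,0,0,0,0]}}

```text
clock: 25.7
eef_pos: [527.0, -148.0, 103.5]
tool_rot: [3.142, -0.0, 0.408]
force: [1.9, 2.0, 9.2]
width: 37.6
gripper_force: 61.9
```

Request:
{"op": "play_rows", "data": {"deltas": [0,0,0,0,0,0,1,0,0,0,0,0,0,1,0,0,0,0,0,0,1,0,0,0,0,0,0,1,0,0,0,0,0,0,1,0,0,0,0,0,0,1]}}

```text
clock: 26.45
eef_pos: [527.0, -148.0, 102.7]
tool_rot: [-3.142, 0.0, 0.408]
force: [-0.5, -0.4, 0.1]
width: 85.6
gripper_force: 0.0
```

Request:
{"op": "play_rows", "data": {"deltas": [0,0,-20,0,0,0,1,0,0,-60,0,0,0,1,0,0,-110,0,0,0,1,0,0,-150,0,0,0,1,0,0,-150,0,0,0,1,0,0,-150,0,0,0,1]}}

```text
clock: 27.2
eef_pos: [526.5, -147.9, 252.3]
tool_rot: [-3.141, 0.001, 0.408]
force: [-0.6, 0.6, -0.7]
width: 85.2
gripper_force: 0.0
```

```bash
python3 - <<'E'
from h import *
s=read_state();print(s["eef_pos"],s["force"],s["width"],s["clock"])
I=camera_info("wrist");a=get_image("wrist");b=get_image("side")
A=cv2.resize(a[60:310,200:440,::-1],(480,500),interpolation=cv2.INTER_CUBIC)
B=cv2.resize(b[160:300,255:345,::-1],(320,500),interpolation=cv2.INTER_CUBIC)
cv2.imwrite("pics/end.png",np.hstack([A,B]))
import pickle;pickle.dump(I,open("end.pkl","wb"))
E
```

```text
[ 526.491 -147.87   252.282] [-0.642  0.57  -0.695] 85.24394850351116 27.2
```

View pics/end.png

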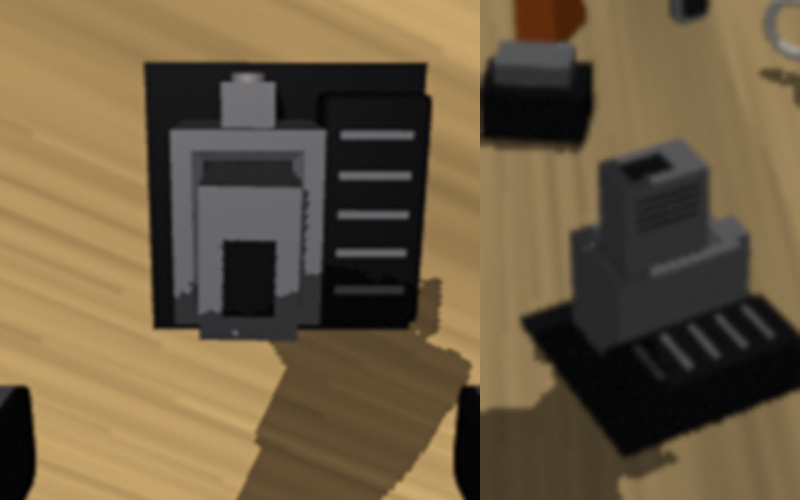

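The pack stands upright in the well with its top at wrist crop (198–303, 185–340). It is released, square to the dock, notch side towards the barrel, and the gripper is clear of it. Handing in.

```bash
python3 -c "
from cell import *
print(finish_job())"
```

```text
the job is handed in; nothing more can be done
None
```

The pack was put into the dock with its notch towards the ball, pressed past the ball until it stopped on the plate, and given a final press of about 23 N. It was then released and the job handed in at 27 s; the highest dock force I read was about 25 N, estimated from the wrist sensor, and the judge's result was not shown.

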